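# Slide a cast slab into the finishing jig and lock it

## Task

Swing the jig's keeper out of the way, slide the concrete slab along the bench into the jig's slot until it is fully home against the end stop, then swing the keeper fully shut behind it. Leave the tub, jar, tile stack and mould where they stand.

Things in the scene. Friction and masses are not known exactly. Their poses are not given: they have to be found in the camera images.
- slab: Loose flat grey concrete slab, 140 mm (its x) by 110 mm (its y) by 20 mm thick, about 0.65 kg, lying flat on the bench; too wide to grasp, it slides when pushed at an edge. Origin: centre of its underside, z up. Either short end may go in first.
- jig: Fixed plywood jig with a slot for the slab, open at one end. Origin: on the bench, middle of the slot's mouth; x axis points level into the slot, z up, y to the left looking in. Walls 28 mm high, 18 mm thick, inner faces at y = +57 and -57 mm, run from x = 0 to the end stop. From x = 0 out to x = -47 mm two horns 28 mm high flare at 25 degrees to 155 mm apart.
- jig_seat (a point): On the bench, where the centre of the slab's underside belongs when fully home: jig x = 80 mm, y = 0, slab's long side along jig x, its outer end then at jig x = 10 mm. The end stop's face is at jig x = 150 mm. Steel lips on both walls, from jig x = 30 mm on, underside 23 mm and top 29 mm above the bench, reach in to y = +47 and -47 mm; open to view between them.
- keeper (a joint): Angle of the steel keeper arm (rad), swinging level on its pin. 0 = shut: arm straight across the mouth, pointing along jig -y. It grows as the arm swings outwards: at 1.57 it points straight out (jig -x), at 2.6 (end of travel) it is folded out beside the +y wall. It stays where it is left (pin friction about 0.05 N m).
- keeper_pin (a point): The keeper's upright pin, on top of the +y wall at jig x = -4 mm, y = +66 mm, 29 mm above the bench. The arm is 80 mm by 16 mm by 6 mm, its top 35 mm above the bench. A tongue 10 mm by 18 mm hangs from it, 66 mm from the pin, down to 5 mm above the bench: shut, it stands behind the slab; part open, it blocks the slab's way.
- keeper_peg (a point): Centre of the top of the keeper's upright round handle peg, 12 mm diameter, from 35 to 70 mm above the bench, 66 mm from the pin.
- tub: White plastic tub, bystander, 84 mm diameter, 85 mm high; origin: centre of its underside.
- jar: Brown glass jar, bystander, 64 mm diameter, 85 mm high; origin: centre of its underside.
- stack: Stack of small cast tiles, one solid bystander, 60 mm square, 45 mm high; origin: centre of its underside.
- mould: Green open casting mould, bystander, 140 mm (its x) by 100 mm (its y), 35 mm high; origin: centre of its underside.
There are look-alikes about, which are no part of the job. Of the things that look like the slab, take the one that is nearest to the robot's base at the start.

How it is judged:
On the way, in this order (a step that is already met when the one before it is completed fails the run):
1. the keeper is swung out of the slab's way (value of joint keeper above 1.4 rad), for 0.1 s.
2. the slab is fully home in the slot (x of slab in the frame of jig above 0.075 m and horizontal distance between slab and jig_seat below 0.006 m and height (world z) of slab below 0.004 m and angle between the x axis of slab and the x axis of jig, either way round below 0.05 rad), for 0.2 s.
At the end, for the whole second after the job is handed in: The slab lies flat in the slot within 5 mm of the end stop (6 mm of its seat) and square to it within 0.05 rad, at rest, and the keeper is shut to within 0.1 rad (all of step 2 and value of joint keeper below 0.1 rad and linear speed of slab below 0.01 m/s); the robot touches nothing.
It fails at once if the tub is moved by more than 20 mm or tipped (distance of tub from where it was at the start of the episode above 0.02 m or angle between tub's own z axis and vertical above 0.4 rad).
It fails at once if the jar is moved by more than 20 mm or tipped (distance of jar from where it was at the start of the episode above 0.02 m or angle between jar's own z axis and vertical above 0.4 rad).
It fails at once if the tile stack is moved by more than 20 mm (distance of stack from where it was at the start of the episode above 0.02 m).
It fails at once if the mould is moved by more than 20 mm (distance of mould from where it was at the start of the episode above 0.02 m).
It also fails if it takes over 72 s, if anything falls off the work surface, if the arm or the gripper's body presses on something with over 40 N, if the wrist force passes 120 N, or if a joint passes its speed limit or range.

## Robot

A 6-joint arm with a two-finger parallel gripper is mounted at the origin on the work surface. World frame = base frame: x ahead of the robot, y to its left, z up, the work surface at z = 0. Lengths are in m, angles in rad, forces in N, time in s.
With the tool pointing down it reaches from about 0.275 to 0.775 m from the base axis. Payload 14.6 kg.
Tool frame: the origin (TCP) lies at the very end of the fingers, on their centre line; the grasp point (between the pads) lies 19 mm behind it (manip.grasp_offset is the distance from the TCP to the grasp point, in m); z points along the fingers, y is the line along which they close (so a half turn about z gives the same grasp; the last joint's range is limited). The gripper opens to 85 mm and grips with 20 to 120 N. Pads are 22 mm wide; open, the fingers measure 114 mm over their backs; the gripper's body (76 mm by 85 mm) begins 54 mm behind the grasp point. The pads swing forward as they close: fully open they stand 13 mm farther back than shut.
Start: joints at [1.044, 0.263, -0.048, 1.259, 0, 1.415], TCP at [0.191, 0.489, 0.231] pointing down, gripper open.
Joint ranges: [-2.65, 2.65], [-0.89, 1.7], [-1.18, 1.37], [-2.13, 2.11], [-1.35, 1.29], [-3.14, 3.14]. Speed limits (rad/s): [1.89, 1.89, 2.57, 2.79, 3.14, 3.14].

## Interface

Orientations are given as [roll, pitch, yaw] about the fixed x, y, z axes, in that order (R = Rz(yaw) Ry(pitch) Rx(roll)).
In Python, from cell import manip gives the robot as it stands.
- The arm moves only by the tool carry_out, never from a script. Its argument "plan" is a list of rows, each a list of 7 numbers: the finger opening in mm, from 0 to 85.4, then the shift along the tool's x, y, z in mm, then the turn, a rotation vector about the tool's x, y, z in degrees. In form: [[gripper, x, y, z, rx, ry, rz], ...]. A call has 1 to 8 rows; each row shifts and turns the commanded pose from where the row before left it, along the tool's axes as they then stand; what a row does not reach is not made up. A row lasts 1/10 s, in which the tool goes at most 50 mm and 8.59 degrees, less where a joint would pass 70% of its speed; a pose out of reach is approached as far as the arm can. A call with a gripper value outside its range is refused whole. The fingers move at their own pace and stop on an object; "squeeze" is the grip in N (left out, the last holds). Time passes only in rows, so rows that do not move let the fingers close. It gives the time, the measured TCP pose, the force, the opening and the grip force at its end, in the units of the state.
- manip.get_obs(): the state, without advancing time (a new reading comes with each control period).
- manip.capture(name): name is "scene" or "top" or "wrist"; returns a dict with "image" (400x640x3 uint8, red, green, blue), "fx", "fy", "cx", "cy" (pixels), "k1" (the pictures are not rectified: a ray, as slopes to the right and down, at radius r is drawn at 1 + k1 r^2 times it, then the intrinsics apply), "eye" and "orientation" of the camera in the world. Camera axes: x right, y down, z forward; pixel columns grow to the right and rows downward; lengths in m; the calibration is good to about 2 mm. A picture is of the moment at which its call begins. There is no depth.
- manip.hand_in(): hands the job in; it is judged then, once.
Trained networks look in the newest picture that a camera, given by its name, has taken for a name from the list of things; names that differ only in an ending like _2 or _b are one class to them, and where a whole thing is asked for, a point or a joint stands for the part that bears it (a point fixed in the world has none). Each returns a list of dicts, best first, with "confidence" (0 to 1); they miss things now and then, are a little off and sometimes report something else, mostly with a low value. They report only what shows in the picture. A call takes as long as a camera call. They do not tell look-alikes from the thing itself.
- manip.cut_out(camera, query): "pixels" (400x640 bool, what is visible of it) and "extent" ([left, top, width, height] in pixels, round what is visible of it).
The state is a dict: "t": time; "joint_pos": joint angles; "dq": joint speeds; "joint_efforts": joint torques, N m; "tool_pos": TCP position; "tool_rot": TCP orientation; "ft_force": force on the tool from outside, world axes, zero at the start; "wrist_torque": the same for the moment, N m; "gripper_width": opening from 0.0 (shut) to 1.0 (fully open); "gripper_force": force on a finger pad.
Only numpy, scipy, OpenCV 4.12 (cv2) and the standard library are available. Lean on these libraries where they do the work, as an engineer would, in place of code of your own. Each camera call takes 0.05 s, during which the arm holds its last target. There are 200 camera calls.

## Working session

There is one attempt and no reset: what is moved stays moved. The work goes in short steps, Python scripts to look and compute and a tool call to move; the robot and the scene stay as the last step left them, time stands still between calls to the robot, and variables do not carry over. Pictures are saved under pics/ and viewed, at most 10 in all, crops included, and the job is handed in when it is done.

Besides the shell and the picture viewer there is one more tool, called after "Emit:" as name([rows], argument=value, ...), one row to a line, values as JSON. carry_out: Moves the arm, as the interface text tells. Its arguments: {"type":"object","properties":{"plan":{"type":"array","items":{"type":"array","items":{"type":"number"}}},"squeeze":{"type":"number"}},"required":["plan"]}

```bash
ls; mkdir -p pics; cat > h.py <<'E'
import numpy as np, cv2
from scipy.spatial.transform import Rotation as Ro
from cell import manip
def cap(n,save=None):
    c=manip.capture(n)
    if save: cv2.imwrite('pics/'+save,c['image'][:,:,::-1])
    return c
def Rc(c):
    o=np.array(c['orientation'],float)
    return o if o.shape==(3,3) else Ro.from_euler('xyz',o).as_matrix()
def ray(c,px):
    px=np.atleast_2d(np.array(px,float))
    K=np.array([[c['fx'],0,c['cx']],[0,c['fy'],c['cy']],[0,0,1.]])
    u=cv2.undistortPoints(px[:,None,:],K,np.array([c['k1'],0,0,0.]))[:,0]
    return np.c_[u,np.ones(len(u))]@Rc(c).T
def onz(c,px,z):
    d=ray(c,px); e=np.array(c['eye'])
    return (e+d*((z-e[2])/d[:,2])[:,None])[:,:2]
def proj(c,P):
    P=np.atleast_2d(np.array(P,float)); q=(P-np.array(c['eye']))@Rc(c)
    s=q[:,:2]/q[:,2:]; s=s*(1+c['k1']*(s**2).sum(1))[:,None]
    return s*[c['fx'],c['fy']]+[c['cx'],c['cy']]
E
python3 - <<'E'
from h import *
for n in ('top','scene'):
    c=cap(n,n+'1.png'); print(n,c['eye'],c['orientation'],c['fx'],c['k1'])
    for q in ('slab','jig','keeper','keeper_peg','tub','jar','stack','mould'):
        print(q,[(round(d['confidence'],2),d['extent'],np.round(onz(c,np.argwhere(d['pixels'])[:,::-1].mean(0),0.02)[0],3)) for d in manip.cut_out(n,q)])
E
```

```text
pics
top [ 0.28751802 -0.1452964   1.36779612] [-2.92563556  0.00294931 -1.7006221 ] 406.8493578845196 0.00533441664188864
slab [(0.77, [287.7, 198.5, 55.8, 45.5], array([ 0.524, -0.142])), (0.66, [297.8, 122.4, 49.1, 48.2], array([ 0.787, -0.202])), (0.61, [185.5, 148.1, 40.8, 35.6], array([0.768, 0.205])), (0.57, [441.3, 220.2, 51.6, 52.5], array([ 0.373, -0.634]))]
jig [(0.85, [197.5, 199.2, 66.3, 57.2], array([0.541, 0.164]))]
keeper []
keeper_peg [(0.49, [244.2, 219.9, 13.9, 29.1], array([0.511, 0.068]))]
tub [(0.9, [390.2, 232.5, 25.6, 21.0], array([ 0.411, -0.424]))]
jar [(0.63, [184.6, 268.4, 26.1, 17.3], array([0.386, 0.253]))]
stack [(0.73, [241.6, 146.4, 24.7, 17.2], array([0.777, 0.036])), (0.49, [376.6, 154.7, 43.7, 47.1], array([ 0.63, -0.45]))]
mould [(0.36, [191.5, 198.6, 71.2, 55.7], array([0.536, 0.167]))]
scene [1.03577917 0.44992156 0.96752498] [-2.42479977 -0.010285    2.50348569] 420.76311522131306 -0.026954620459877694
slab [(0.89, [308.4, 325.6, 77.9, 74.4], array([0.777, 0.208])), (0.63, [324.5, 195.7, 34.4, 45.6], array([ 0.533, -0.136])), (0.62, [267.8, 99.0, 43.3, 34.2], array([ 0.382, -0.629])), (0.56, [221.5, 219.9, 59.4, 55.6], array([ 0.796, -0.198]))]
jig [(0.63, [351.4, 241.3, 107.2, 99.9], array([0.55 , 0.164]))]
keeper [(0.54, [376.0, 245.2, 34.0, 18.8], array([0.508, 0.051]))]
keeper_peg [(0.79, [375.9, 248.3, 31.7, 16.3], array([0.506, 0.054]))]
tub [(0.91, [306.8, 123.9, 23.1, 33.6], array([ 0.386, -0.446]))]
jar [(0.71, [462.9, 259.9, 30.9, 38.1], array([0.37 , 0.241]))]
stack [(0.86, [288.0, 284.0, 31.7, 37.3], array([0.775, 0.032]))]
mould [(0.66, [225.7, 148.6, 54.3, 44.0], array([ 0.635, -0.452]))]
```

```bash
python3 - <<'E'
import cv2
a=cv2.imread('pics/top1.png'); 
cv2.imwrite('pics/topc.png',cv2.resize(a[110:310,170:437],None,fx=3,fy=3,interpolation=cv2.INTER_CUBIC))
a=cv2.imread('pics/scene1.png'); cv2.imwrite('pics/scenec.png',cv2.resize(a[80:360,200:520],None,fx=2,fy=2,interpolation=cv2.INTER_CUBIC))
E
```

```text
(no output)
```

View pics/topc.png

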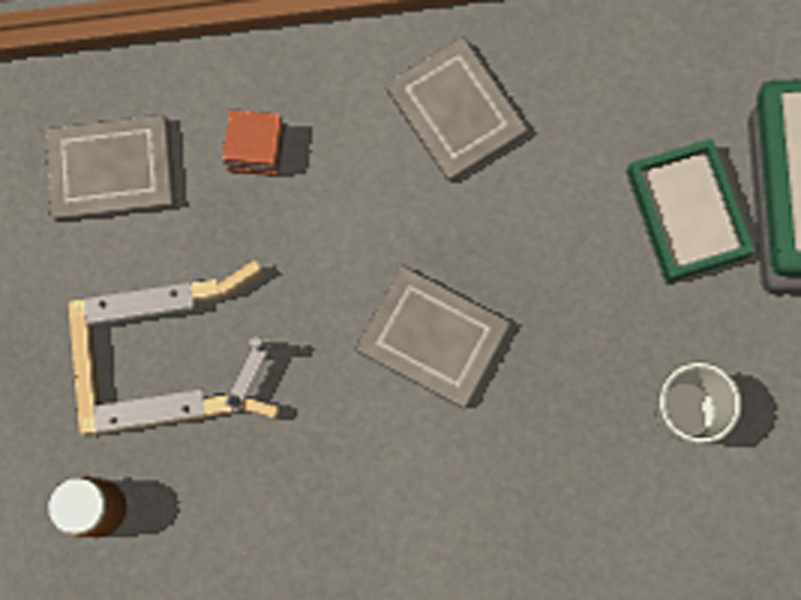

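View pics/scenec.png

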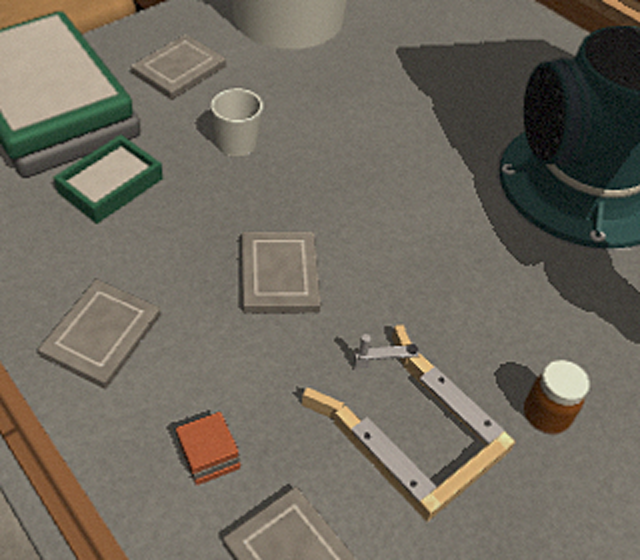

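The top view shows the target slab at full-image (316,222), its long axis about 33° off the jig axis. The jig mouth is near (237,226) and opens towards the slab. The keeper is partly open: pin near (248,244), peg near (255,224). The scene view agrees. The slab nearest the base is the middle one.

```bash
python3 - <<'E'
from h import *
c=cap('top')
f=lambda P:np.array(P)/3.+np.array([170,110])-1/3
pl=onz(c,f([(85,300),(189,283),(194,307),(86,323),(95,406),(203,391),(206,415),(97,432)]),.029)
print('plates',np.round(pl,4).tolist())
M=np.array([(150,-75),(30,-75),(30,-47),(150,-47),(150,47),(30,47),(30,75),(150,75)])/1000.
a=M-M.mean(0);b=pl-pl.mean(0)
th=np.arctan2((a[:,0]*b[:,1]-a[:,1]*b[:,0]).sum(),(a*b).sum())
R=np.array([[np.cos(th),-np.sin(th)],[np.sin(th),np.cos(th)]])
o=pl.mean(0)-R@M.mean(0)
print('jig',o,np.degrees(th)); print('res mm',np.round(((pl-o)@R-M)*1000,1).tolist())
J=lambda p:(p-o)@R*1000
peg=onz(c,f([(256,343)]),.07);pin=onz(c,f([(235,402)]),.036)
print('peg',peg,J(peg),'pin',pin,J(pin))
s=manip.cut_out('top','slab')
for d in s:
    m=d['pixels'].astype(np.uint8); p=cv2.findContours(m,cv2.RETR_EXTERNAL,cv2.CHAIN_APPROX_NONE)[0]
    p=max(p,key=len)[:,0].astype(float); q=onz(c,p,.02).astype(np.float32)
    r=cv2.minAreaRect(q*1000); print(d['confidence'],r,np.linalg.norm(r[0]))
sc=onz(c,f([(405,268),(518,322),(470,407),(358,350)]),.02); print('slab hand',sc.mean(0),J(sc),J(sc.mean(0)))
st=manip.get_obs(); print({k:np.round(st[k],4) for k in('t','tool_pos','tool_rot','joint_pos','gripper_width')})
E
```

```text
plates [[0.6134, 0.2389], [0.6177, 0.1218], [0.5895, 0.1186], [0.5871, 0.2395], [0.4931, 0.2357], [0.4941, 0.1166], [0.4673, 0.1155], [0.4643, 0.2354]]
jig [0.54332162 0.0877838 ] 91.59279438232463
res mm [[-0.9, 0.8], [2.0, -0.3], [-0.5, -0.1], [0.4, -0.9], [-0.8, -0.9], [0.1, 1.4], [-0.1, 0.2], [-0.3, -0.1]]
peg [[0.53217277 0.04754371]] [[-39.91464055  12.2630488 ]] pin [[0.47646128 0.08151438]] [[-4.40855268 67.0087755 ]]
0.9 ((523.6583862304688, -141.30401611328125), (137.72010803222656, 112.30236053466797), 55.47892761230469) 542.3881732110696
0.82 ((770.0269165039062, 203.97210693359375), (143.0655059814453, 116.78466796875), 89.62548828125) 796.5840021915097
0.68 ((787.9989013671875, -201.20350646972656), (146.35122680664062, 107.79035186767578), 25.80111312866211) 813.280467963917
0.63 ((373.36859130859375, -634.2708740234375), (139.98580932617188, 115.42091369628906), 9.573169708251953) 736.0051946896972
slab hand [ 0.52271978 -0.14745666] [[-210.06358364  -56.26237151]
 [-326.13540811   25.25664514]
 [-257.76874706  111.08219269]
 [-144.33993001   28.45395109]] [-234.57691721   27.13260435]
{'t': np.float64(1.0), 'tool_pos': array([0.1907, 0.4891, 0.2313]), 'tool_rot': array([-3.1416,  0.    ,  2.7698]), 'joint_pos': array([ 1.0437,  0.2631, -0.0483,  1.2594, -0.    ,  1.4155]), 'gripper_width': np.float64(0.9994)}
```

```bash
cat >> h.py <<'E'
JO=np.array([.5433,.0878]); JT=np.radians(91.6)
def rot(t): return np.array([[np.cos(t),-np.sin(t)],[np.sin(t),np.cos(t)]])
def j2w(p): return JO+rot(JT)@(np.array(p,float)/1000)
def w2j(p): return (np.array(p)-JO)@rot(JT)*1000
def rows(wps):
    """wps: (x,y,z m, yaw deg) one per row; from measured pose"""
    st=manip.get_obs(); p=np.array(st['tool_pos']); R=Ro.from_euler('xyz',st['tool_rot'])
    for w in wps:
        T=Ro.from_euler('xyz',[np.pi,0,np.radians(w[3])])
        d=R.inv().apply(np.array(w[:3])-p)*1000; r=(R.inv()*T).as_rotvec(degrees=True)
        v=np.round(np.r_[d,r],1)
        print(list(map(float,v)), '' if np.linalg.norm(d)<=50 and np.linalg.norm(r)<8.59 else 'TOO BIG')
        R=R*Ro.from_rotvec(v[3:],degrees=True); p=p+(R*Ro.from_rotvec(v[3:],degrees=True).inv()).apply(v[:3])/1000
def lin(a,b,n): return [tuple(np.array(a)+(np.array(b)-a)*(i+1)/n) for i in range(n)]
def here():
    st=manip.get_obs(); return (*st['tool_pos'],np.degrees(st['tool_rot'][2])%360)
E
python3 - <<'E'
from h import *
rows(lin(here(),(.532,.0475,.17,91.6),13))
E
```

```text
[-36.8, -22.1, 4.7, -0.0, 0.0, 5.2] 
[-38.7, -18.7, 4.7, -0.0, 0.0, 5.1] 
[-40.1, -15.2, 4.7, -0.0, 0.0, 5.2] 
[-41.4, -11.5, 4.8, -0.0, 0.0, 5.1] 
[-42.2, -7.7, 4.7, -0.0, 0.0, 5.2] 
[-42.8, -3.9, 4.7, -0.0, 0.0, 5.2] 
[-42.9, -0.0, 4.7, -0.0, 0.0, 5.1] 
[-42.7, 3.8, 4.7, -0.0, 0.0, 5.2] 
[-42.3, 7.7, 4.7, -0.0, 0.0, 5.2] 
[-41.4, 11.5, 4.7, -0.0, 0.0, 5.1] 
[-40.1, 15.1, 4.8, -0.0, 0.0, 5.2] 
[-38.7, 18.7, 4.7, -0.0, 0.0, 5.1] 
[-36.8, 22.0, 4.7, -0.0, 0.0, 5.2]
```

Emit:
carry_out([
  [40,-37,-22,4.7,0,0,5.2],
  [40,-39,-19,4.7,0,0,5.1],
  [40,-40,-15,4.7,0,0,5.2],
  [40,-41,-11.5,4.8,0,0,5.1],
  [40,-42,-8,4.7,0,0,5.2],
  [40,-43,-4,4.7,0,0,5.2],
  [40,-43,0,4.7,0,0,5.1],
  [40,-43,4,4.7,0,0,5.2],
])

```text
t: 1.8
tool_pos: [0.4017, 0.2154, 0.1936]
tool_rot: [3.141, 0.0, 2.045]
ft_force: [0.4, 0.8, 0.3]
gripper_width: 0.471
gripper_force: 0.0
```

Emit:
carry_out([
  [40,-42,8,4.7,0,0,5.2],
  [40,-41,11.5,4.7,0,0,5.1],
  [40,-40,15,4.8,0,0,5.2],
  [40,-39,19,4.7,0,0,5.1],
  [40,-37,22,4.7,0,0,5.2],
  [40,0,0,0,0,0,0],
  [40,0,0,0,0,0,0],
])

```text
t: 2.5
tool_pos: [0.5325, 0.0468, 0.1696]
tool_rot: [-3.141, -0.0, 1.597]
ft_force: [0.2, 0.4, -0.1]
gripper_width: 0.469
gripper_force: 0.0
```

```bash
python3 - <<'E'
from h import *
print(here(),manip.get_obs()['t'])
c=cap('wrist','w1.png'); print(c['eye'],c['fx'])
for n,p,z in (('pin',(-4,66),.036),('peg',(-40,12),.07),('m+',(0,57),.028),('m-',(0,-57),.028),('l+',(30,47),.029),('l-',(30,-47),.029)):
    print(n,np.round(proj(c,[*j2w(p),z])[0],1))
E
```

```text
(np.float64(0.5324983030668824), np.float64(0.04683823523288098), np.float64(0.16959328273411445), np.float64(91.52808877607654)) 2.5
[0.53003091 0.11579824 0.31131562] 356.51960835659514
pin [249.2 145.6]
peg [319.5 202.5]
m+ [262.2 139.3]
m- [406.6 139.2]
l+ [273.5  99.9]
l- [396.2  99.9]
```

View pics/w1.png

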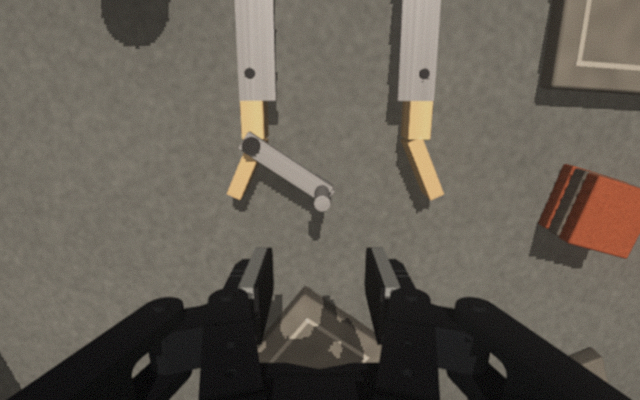

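The wrist view agrees with the model to about 1.5 px: pin (251,146), peg (322,203), lip corners (274,101) and (398,101). The residual is a shift of about 1 mm.

```bash
sed -i 's/JO=np.array(\[.5433/JO=np.array([.5441/' h.py; python3 - <<'E'
import numpy as np
t=.575+.125*np.arange(14); p=np.c_[-4-66*np.sin(t),66-66*np.cos(t)]
d=np.diff(p,axis=0); d[:,1]*=-1; print(np.round(d,1).tolist())
E
```

```text
[[-6.6, -4.9], [-6.0, -5.7], [-5.2, -6.4], [-4.4, -7.0], [-3.5, -7.5], [-2.5, -7.9], [-1.5, -8.1], [-0.5, -8.2], [0.5, -8.2], [1.6, -8.1], [2.6, -7.8], [3.5, -7.5], [4.4, -7.0]]
```

Emit:
carry_out([
  [40,1,1,40,0,0,0],
  [40,0,0,45,0,0,0],
  [40,0,0,43,0,0,0],
  [40,0,0,0,0,0,0],
  [5,0,0,0,0,0,0],
  [5,0,0,0,0,0,0],
  [5,0,0,0,0,0,0],
  [5,0,0,0,0,0,0],
], squeeze=25)

```text
t: 3.35
tool_pos: [0.5346, 0.0488, 0.0442]
tool_rot: [3.138, -0.0, 1.599]
ft_force: [-2.0, 1.9, 10.3]
gripper_width: 0.131
gripper_force: 26.0
```

Emit:
carry_out([
  [5,-6.6,-4.9,-3,0,0,0],
  [5,-6,-5.7,0,0,0,0],
  [5,-5.2,-6.4,0,0,0,0],
  [5,-4.4,-7,0,0,0,0],
  [5,-3.5,-7.5,0,0,0,0],
  [5,-2.5,-7.9,0,0,0,0],
  [5,-1.5,-8.1,0,0,0,0],
])

```text
t: 4.05
tool_pos: [0.4874, 0.0163, 0.0459]
tool_rot: [3.139, 0.002, 1.598]
ft_force: [5.4, -5.4, -7.5]
gripper_width: 0.128
gripper_force: 25.8
```

Emit:
carry_out([
  [5,-0.5,-8.2,0,0,0,0],
  [5,0.5,-8.2,0,0,0,0],
  [5,1.6,-8.1,0,0,0,0],
  [5,2.6,-7.8,0,0,0,0],
  [5,3.5,-7.5,0,0,0,0],
  [5,4.4,-7,0,0,0,0],
  [5,0,0,0,0,0,0],
])

```text
t: 4.75
tool_pos: [0.4389, 0.029, 0.0456]
tool_rot: [3.141, -0.0, 1.599]
ft_force: [-0.9, 0.0, 7.8]
gripper_width: 0.126
gripper_force: 27.2
```

```bash
python3 - <<'E'
from h import *
h=here(); j=w2j(h[:2]); d=j-[-4,66]; print(h,j,np.hypot(*d),np.arctan2(-d[0],-d[1]),manip.get_obs()['joint_pos'].round(2) if hasattr(manip.get_obs()['joint_pos'],'round') else '')
E
```

```text
(np.float64(0.4389030480976699), np.float64(0.02901130687440778), np.float64(0.04560157264443662), np.float64(91.63684933930078)) [-55.82850101 106.79741384] 65.95924873373399 2.2376599006133953 [-0.12  0.27 -0.6   0.7   0.    1.42]
```

Emit:
carry_out([
  [40,0,0,0,0,0,0],
  [40,0,0,0,0,0,0],
  [40,0,0,-30,0,0,0],
  [40,0,0,-50,0,0,0],
  [40,0,0,-50,0,0,0],
])

```text
t: 5.25
tool_pos: [0.4384, 0.0286, 0.1763]
tool_rot: [-3.14, -0.0, 1.599]
ft_force: [1.4, -0.2, -0.3]
gripper_width: 0.467
gripper_force: 0.0
```

```bash
python3 - <<'E'
from h import *
rows(lin(here(),(.463,-.236,.2,57),7))
E
```

```text
[-37.9, 2.4, -3.4, -0.1, -0.0, 4.9] 
[-37.5, 5.7, -3.4, -0.0, -0.0, 5.0] 
[-36.9, 8.9, -3.4, -0.0, -0.0, 4.9] 
[-36.0, 12.1, -3.4, -0.0, -0.0, 5.0] 
[-34.8, 15.1, -3.4, -0.0, -0.0, 4.9] 
[-33.4, 18.1, -3.4, -0.0, -0.0, 5.0] 
[-31.7, 20.9, -3.4, -0.0, -0.0, 4.9]
```

Emit:
carry_out([
  [60,-38,2.4,-3.4,0,0,4.9],
  [60,-37.5,5.7,-3.4,0,0,5],
  [60,-37,9,-3.4,0,0,4.9],
  [60,-36,12,-3.4,0,0,5],
  [60,-35,15,-3.4,0,0,4.9],
  [60,-33.5,18,-3.4,0,0,5],
  [60,-31.5,21,-3.4,0,0,4.9],
  [60,0,0,0,0,0,0],
])

```text
t: 6.05
tool_pos: [0.4642, -0.2402, 0.1984]
tool_rot: [3.141, 0.0, 0.989]
ft_force: [0.5, 0.7, -0.4]
gripper_width: 0.706
gripper_force: 0.0
```

```bash
python3 - <<'E'
from h import *
print(here())
for n in('wrist','top'):
    c=cap(n,n+'2.png')
    for d in manip.cut_out(n,'slab'):
        m=d['pixels'].astype(np.uint8); p=max(cv2.findContours(m,cv2.RETR_EXTERNAL,cv2.CHAIN_APPROX_NONE)[0],key=len)[:,0].astype(float)
        r=cv2.minAreaRect((onz(c,p,.02)*1000).astype(np.float32)); print(n,round(d['confidence'],2),d['extent'],np.round(r[0],1),np.round(r[1],1),r[2],w2j(np.array(r[0])/1000))
    C=np.array([.523,-.144]); 
E
```

```text
(np.float64(0.46421416919049946), np.float64(-0.24016781860702247), np.float64(0.19844155983483572), np.float64(56.64341766080469))
wrist 0.69 [550.3, 0.0, 88.8, 47.7] [ 737.  -254.9] [37.7 83.2] 59.83722686767578 [-347.9859065  -183.24009114]
wrist 0.58 [251.7, 0.0, 134.2, 131.9] [ 516.1 -156.6] [108.3 108.9] 54.39019012451172 [-243.55970525   34.8118638 ]
top 0.79 [297.9, 125.5, 45.8, 45.2] [ 787.9 -202.3] [142.7 112.5] 25.231212615966797 [-296.75463586 -235.59263601]
top 0.79 [443.3, 222.8, 49.9, 50.1] [ 374.7 -634.6] [140.6 118.1] 8.38310432434082 [-717.35062801  189.51452909]
top 0.67 [185.9, 148.4, 39.8, 34.1] [768.7 203.2] [140.8 114.1] 89.97468566894531 [ 109.11791249 -227.70319255]
top 0.6 [289.4, 198.5, 26.7, 31.0] [ 551.  -102.6] [ 42.9 109. ] 53.05669403076172 [-190.51579771   -1.608885  ]
```

View pics/wrist2.png

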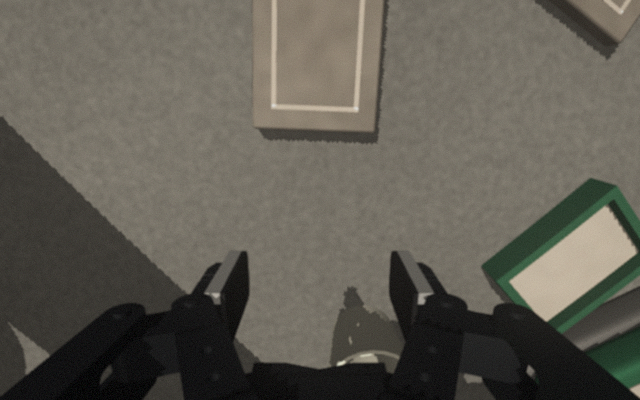

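The wrist view shows the slab's near short edge from (254,126) to (378,131), nearly square to the tool. The tub is well behind the tool.

```bash
cat >> h.py <<'E'
def edge(c,a,b,z=.02):
    """near short edge from image pts left,right -> slab heading deg (world), centre"""
    q=onz(c,[a,b],z); e=q[1]-q[0]; h=np.arctan2(e[0],-e[1]); h=np.arctan2(e[1],e[0])+np.pi/2
    m=q.mean(0); C=m+.07*np.array([np.cos(h),np.sin(h)])
    print('len',np.linalg.norm(e)*1000,'heading jig deg',np.degrees(h-JT),'edge mid jig',w2j(m),'centre jig',w2j(C)); return m,h
E
python3 - <<'E'
from h import *
c=cap('wrist'); m,h=edge(c,(254,126),(378,131)); print(m,np.degrees(h))
img=c['image'].astype(int); g=img.sum(2)
# edge rows by gradient at several columns
for x in (262,280,300,320,340,360,372):
    print(x,[int(v) for v in g[118:146,x-2:x+3].mean(1)])
E
```

```text
len 109.86576265882249 heading jig deg -36.83670853609759 edge mid jig [-281.39680728   65.62072217] centre jig [-225.37248779   23.65316773]
[ 0.48636192 -0.19531933] 54.76329146390241
262 [386, 396, 387, 396, 393, 390, 394, 392, 388, 394, 396, 377, 329, 279, 248, 269, 305, 334, 337, 347, 350, 350, 342, 340, 346, 350, 344, 348]
280 [385, 393, 389, 390, 387, 391, 390, 382, 387, 379, 385, 381, 360, 311, 246, 191, 187, 191, 192, 203, 198, 198, 198, 192, 211, 273, 319, 344]
300 [391, 393, 399, 399, 396, 395, 389, 387, 384, 392, 380, 388, 380, 354, 305, 242, 196, 181, 194, 194, 196, 195, 192, 194, 198, 229, 284, 330]
320 [388, 388, 386, 385, 393, 387, 387, 388, 385, 386, 386, 382, 383, 382, 346, 300, 235, 197, 189, 192, 191, 188, 190, 195, 189, 196, 227, 287]
340 [357, 364, 359, 361, 369, 369, 363, 375, 381, 376, 382, 382, 389, 388, 382, 354, 296, 234, 190, 186, 194, 196, 195, 193, 188, 192, 203, 244]
360 [367, 363, 365, 365, 363, 362, 360, 365, 364, 370, 363, 367, 367, 365, 371, 358, 328, 278, 218, 193, 181, 185, 187, 190, 182, 185, 189, 205]
372 [359, 359, 362, 354, 363, 362, 358, 363, 364, 359, 357, 357, 356, 352, 358, 358, 345, 312, 256, 200, 185, 192, 186, 186, 185, 180, 178, 183]
```

```bash
cat >> h.py <<'E'
def arcplan(c0,h0deg,y_t,h_t,n,back=81,z=.004):
    """slab centre jig mm, heading jig deg -> rows along arc to heading h_t, with lateral correction spread"""
    pass
E
sed -i '/^def arcplan/,$d' h.py
python3 - <<'E'
from h import *
c=cap('wrist'); m,h=edge(c,(253.5,130),(378.5,136)); u=np.array([np.cos(h),np.sin(h)]); print(m,np.degrees(h))
p=m-.025*u
rows(lin(here(),(*p,.05,np.degrees(h)),4)+[(*p,.02,np.degrees(h)),(*p,.004,np.degrees(h))])
E
```

```text
len 111.1785245479655 heading jig deg -37.25888284530322 edge mid jig [-284.54791365   67.71988621] centre jig [-228.83434306   25.34066899]
[ 0.48435156 -0.19852782] 54.34111715469678
[4.3, -1.0, 37.2, -0.0, -0.0, 0.7] 
[4.3, -1.1, 37.2, -0.0, -0.0, 0.7] 
[4.2, -1.1, 37.2, -0.0, -0.0, 0.7] 
[4.3, -1.2, 37.2, -0.0, -0.0, 0.6] 
[-0.0, 0.1, 30.0, -0.0, -0.0, 0.0] 
[-0.0, -0.0, 16.0, -0.0, -0.0, 0.0]
```

Emit:
carry_out([
  [72,4.3,-1,37,0,0,0.7],
  [72,4.3,-1,37,0,0,0.7],
  [72,4.3,-1,37,0,0,0.6],
  [72,4.3,-1.2,37,0,0,0.6],
  [72,0,0,30,0,0,0],
  [72,0,0,16,0,0,0],
  [72,0,0,0,0,0,0],
])

```text
t: 7.05
tool_pos: [0.469, -0.2183, 0.0032]
tool_rot: [-3.138, 0.0, 0.951]
ft_force: [-0.8, -0.5, 0.2]
gripper_width: 0.844
gripper_force: 0.0
```

```bash
python3 - <<'E'
from h import *
print(here(),manip.get_obs()['ft_force'])
c0=np.array([-228.8,25.3]); h0=np.radians(-37.3)
R=c0[1]/(1-np.cos(h0)); L=R*abs(h0); print(R,L)
W=[]
def add(c,h,back=81):
    p=c-back*np.array([np.cos(h),np.sin(h)]); W.append((*j2w(p),.004,np.degrees(h+JT)))
add(c0,h0,88); add(c0,h0)
n=14
for i in range(1,n+1):
    h=h0*(1-i/n); add(np.array([c0[0]+R*(np.sin(h)-np.sin(h0)), R*(1-np.cos(h))]),h)
rows(W)
E
```

```text
(np.float64(0.4690262681793471), np.float64(-0.2183361783705972), np.float64(0.003152036693271569), np.float64(54.480580605596884)) [-0.79353    -0.51301367  0.15132365]
123.70034020894167 80.52988769862195
[7.1, 0.9, -0.9, -0.2, 0.0, 0.2] 
[7.0, -0.0, 0.0, -0.0, 0.0, -0.0] 
[5.8, 3.6, 0.0, -0.0, 0.0, -2.7] 
[5.9, 3.6, 0.0, -0.0, 0.0, -2.6] 
[5.8, 3.7, 0.0, -0.0, 0.0, -2.7] 
[5.8, 3.6, 0.0, -0.0, 0.0, -2.7] 
[5.9, 3.6, 0.0, -0.0, 0.0, -2.6] 
[5.8, 3.6, 0.0, -0.0, 0.0, -2.7] 
[5.8, 3.7, 0.0, -0.0, 0.0, -2.7] 
[5.9, 3.6, 0.0, -0.0, 0.0, -2.6] 
[5.8, 3.6, 0.0, -0.0, 0.0, -2.7] 
[5.9, 3.7, 0.0, -0.0, 0.0, -2.7] 
[5.8, 3.6, 0.0, -0.0, 0.0, -2.6] 
[5.8, 3.6, 0.0, -0.0, 0.0, -2.7] 
[5.9, 3.7, 0.0, -0.0, 0.0, -2.7] 
[5.8, 3.6, 0.0, -0.0, 0.0, -2.6]
```

Emit:
carry_out([
  [72,7,1,-1,0,0,0],
  [72,7,0,0,0,0,0],
  [72,5.8,3.6,0,0,0,-2.7],
  [72,5.9,3.6,0,0,0,-2.6],
  [72,5.8,3.7,0,0,0,-2.7],
  [72,5.8,3.6,0,0,0,-2.7],
  [72,5.9,3.6,0,0,0,-2.6],
  [72,5.8,3.6,0,0,0,-2.7],
])

```text
t: 7.85
tool_pos: [0.5161, -0.1889, 0.0071]
tool_rot: [3.139, 0.001, 1.231]
ft_force: [-0.8, -1.4, -0.2]
gripper_width: 0.839
gripper_force: 1.2
```

```bash
python3 - <<'E'
from h import *
h=here(); print(h,w2j(h[:2]),h[3]-91.6)
c=cap('wrist','w3.png')
for d in manip.cut_out('wrist','slab'): print(d['confidence'],d['extent'])
E
```

```text
(np.float64(0.5161380661737223), np.float64(-0.18894086819071823), np.float64(0.0070810767574923175), np.float64(70.52168895092449)) [-275.85222807   35.67809043] -21.07831104907551
```

View pics/w3.png

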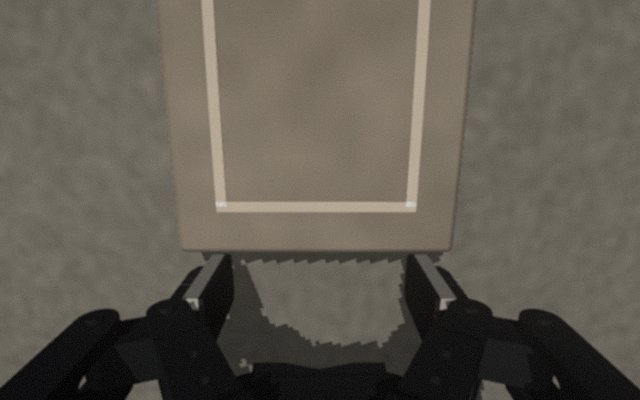

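The slab edge runs (183,249)–(452,249), square on both fingers and centred, so the push holds.

```bash
python3 - <<'E'
from h import *
c=cap('wrist'); m,h=edge(c,(182,249.5),(453,249.5))
t=np.array(here()[:2]); u=np.array([np.cos(h),np.sin(h)]); print('back',(m-t)@u)
c0=w2j(m+.07*u); h0=h-JT; back=70+1000*(m-t)@u
R=c0[1]/(1-np.cos(h0)); print('R',R)
W=[]
def add(c,h,n=1):
    p=c-back*np.array([np.cos(h),np.sin(h)]); W.append((*j2w(p),.005,np.degrees(h+JT)))
n=8
for i in range(1,n+1):
    hh=h0*(1-i/n); add(np.array([c0[0]+R*(np.sin(hh)-np.sin(h0)), R*(1-np.cos(hh))]),hh)
rows(W)
E
```

```text
len 106.54423543805139 heading jig deg -21.178567422742013 edge mid jig [-262.84700642   31.71968188] centre jig [-197.57487583    6.43037649]
back 0.013460906799278569
R 95.20701945998954
[4.5, 3.2, 1.7, 0.1, 0.0, -2.7] 
[4.5, 3.7, -0.0, -0.0, 0.0, -2.6] 
[4.5, 3.8, -0.0, -0.0, 0.0, -2.7] 
[4.4, 3.8, -0.0, -0.0, 0.0, -2.6] 
[4.5, 3.7, -0.0, -0.0, 0.0, -2.7] 
[4.5, 3.8, -0.0, -0.0, 0.0, -2.6] 
[4.5, 3.7, -0.0, -0.0, 0.0, -2.7] 
[4.5, 3.8, -0.0, -0.0, 0.0, -2.6]
```

Emit:
carry_out([
  [72,4.9,3.5,1.7,0,0,-2.7],
  [72,4.9,3.7,0,0,0,-2.6],
  [72,4.9,3.8,0,0,0,-2.7],
  [72,4.9,3.8,0,0,0,-2.6],
  [72,4.9,3.8,0,0,0,-2.7],
  [72,4.9,3.8,0,0,0,-2.6],
  [72,4.9,3.8,0,0,0,-2.7],
  [72,4.9,3.8,0,0,0,-2.6],
])

```text
t: 8.8
tool_pos: [0.5516, -0.1562, 0.0047]
tool_rot: [3.141, 0.001, 1.599]
ft_force: [-0.8, -1.9, -0.2]
gripper_width: 0.841
gripper_force: 1.2
```

```bash
python3 - <<'E'
from h import *
h=here(); print(h,w2j(h[:2]),h[3]-91.6)
c=cap('wrist','w4.png'); g=c['image'].astype(int).sum(2)
for x in (262,290,320,350,378):
    r=g[235:262,x-2:x+3].mean(1); print(x,235.5+np.argmin(np.diff(r)),end=' ')
for y in (100,150,200):
    r=g[y-3:y+4].mean(0); d=np.diff(cv2.GaussianBlur(r.reshape(1,-1),(5,1),0)[0]); print(y,'L',130+np.argsort(-abs(d[130:200]))[:3],'R',430+np.argsort(-abs(d[430:500]))[:3])
c=cap('top')
for d in manip.cut_out('top','slab'):
    m=d['pixels'].astype(np.uint8); p=max(cv2.findContours(m,cv2.RETR_EXTERNAL,cv2.CHAIN_APPROX_NONE)[0],key=len)[:,0].astype(float)
    r=cv2.minAreaRect((onz(c,p,.02)*1000).astype(np.float32)); print(np.round(r[0],1),np.round(r[1],1),r[2],w2j(np.array(r[0])/1000))
E
```

```text
(np.float64(0.5516363804950751), np.float64(-0.15616851890282502), np.float64(0.004715142366059619), np.float64(91.6045486066681)) [-244.08382734   -0.72144133] 0.004548606668109301
262 253.5 290 251.5 320 252.5 350 252.5 378 252.5 100 L [165 166 164] R [468 467 469]
150 L [170 171 172] R [463 462 461]
200 L [176 175 177] R [457 456 458]
[ 374.4 -633.9] [140.2 116.1] 9.506855010986328 [-716.64199312  189.78940568]
[ 788.5 -201.5] [143.5 111.8] 25.231679916381836 [-296.05913446 -236.24316855]
```

View pics/w4.png

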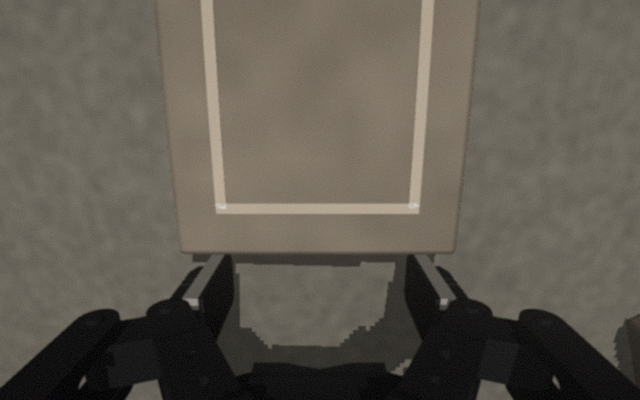

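The slab is square to the jig axis (edge row about 252 across, sides symmetric) and within about 1 mm of the slot's centre line. Now I push straight in.

Emit:
carry_out([
  [72,9,0,0,0,0,0],
  [72,9,0,0,0,0,0],
  [72,9,0,0,0,0,0],
  [72,9,0,0,0,0,0],
  [72,9,0,0,0,0,0],
  [72,9,0,0,0,0,0],
  [72,9,0,0,0,0,0],
  [72,9,0,0,0,0,0],
])

```text
t: 9.75
tool_pos: [0.5492, -0.0832, 0.0041]
tool_rot: [-3.142, 0.0, 1.599]
ft_force: [1.1, -2.6, 1.0]
gripper_width: 0.845
gripper_force: 1.8
```

Emit:
carry_out([
  [72,5,0,0,0,0,0],
  [72,5,0,0,0,0,0],
  [72,5,0,0,0,0,0],
  [72,5,0,0,0,0,0],
  [72,5,0,0,0,0,0],
  [72,5,0,0,0,0,0],
])

```text
t: 10.35
tool_pos: [0.5484, -0.0537, 0.004]
tool_rot: [-3.141, -0.0, 1.599]
ft_force: [-0.5, -3.4, 0.7]
gripper_width: 0.846
gripper_force: 1.5
```

```bash
python3 - <<'E'
from h import *
h=here(); print(h,w2j(h[:2]),h[3]-91.6)
c=cap('wrist','w5.png')
c=cap('top'); i=c['image'][180:270,180:320,::-1]; cv2.imwrite('pics/t5.png',cv2.resize(i,None,fx=5,fy=5,interpolation=cv2.INTER_CUBIC))
w=cv2.imread('pics/w5.png'); cv2.imwrite('pics/both5.png',np.vstack([cv2.resize(w,(480,300)),cv2.resize(i,(467,300),interpolation=cv2.INTER_CUBIC)[:, :467] if 0 else cv2.copyMakeBorder(cv2.resize(i,(467,300),interpolation=cv2.INTER_CUBIC),0,0,0,13,0)]))
E
```

```text
(np.float64(0.5483741564766931), np.float64(-0.05366670038114741), np.float64(0.004036909067226053), np.float64(91.59132686527519)) [-141.5308861    -0.32250795] -0.008673134724801912
```

View pics/both5.png

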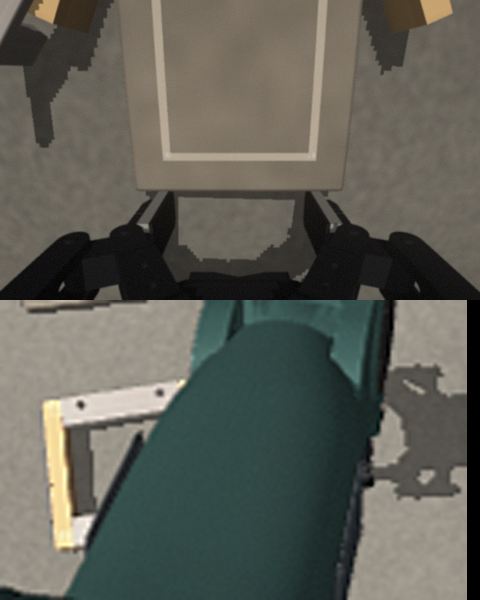

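The slab's nose is in the mouth between the horns, with only a few N on the wrist. Continuing.

Emit:
carry_out([
  [72,6,0,0,0,0,0],
  [72,6,0,0,0,0,0],
  [72,6,0,0,0,0,0],
  [72,6,0,0,0,0,0],
  [72,6,0,0,0,0,0],
  [72,6,0,0,0,0,0],
  [72,6,0,0,0,0,0],
  [72,6,0,0,0,0,0],
])

```text
t: 11.25
tool_pos: [0.547, -0.0055, 0.0041]
tool_rot: [-3.142, -0.0, 1.599]
ft_force: [1.3, -2.0, -0.9]
gripper_width: 0.843
gripper_force: 0.9
```

Emit:
carry_out([
  [72,7,0,0,0,0,0],
  [72,7,0,0,0,0,0],
  [72,7,0,0,0,0,0],
  [72,7,0,0,0,0,0],
  [72,7,0,0,0,0,0],
  [72,7,0,0,0,0,0],
  [72,7,0,0,0,0,0],
  [72,7,0,0,0,0,0],
])

```text
t: 12.05
tool_pos: [0.5455, 0.0505, 0.0041]
tool_rot: [-3.142, 0.0, 1.599]
ft_force: [-0.2, -2.0, -2.1]
gripper_width: 0.844
gripper_force: 0.9
```

Emit:
carry_out([
  [72,6,0,0,0,0,0],
  [72,6,0,0,0,0,0],
  [72,6,0,0,0,0,0],
  [72,5,0,0,0,0,0],
  [72,4,0,0,0,0,0],
  [72,2,0,0,0,0,0],
])

```text
t: 12.65
tool_pos: [0.5447, 0.0793, 0.0041]
tool_rot: [3.142, 0.0, 1.599]
ft_force: [-0.0, -1.9, -1.4]
gripper_width: 0.845
gripper_force: 1.0
```

Emit:
carry_out([
  [72,1,0,0,0,0,0],
  [72,1,0,0,0,0,0],
  [72,1,0,0,0,0,0],
  [72,1,0,0,0,0,0],
])

```text
t: 13.05
tool_pos: [0.5446, 0.0829, 0.0041]
tool_rot: [-3.142, 0.0, 1.598]
ft_force: [0.4, -2.9, -0.5]
gripper_width: 0.845
gripper_force: 1.1
```

Emit:
carry_out([
  [72,1,0,0,0,0,0],
  [72,1,0,0,0,0,0],
  [72,1,0,0,0,0,0],
  [72,0,0,0,0,0,0],
])

```text
t: 13.45
tool_pos: [0.5445, 0.0861, 0.0041]
tool_rot: [3.142, -0.0, 1.599]
ft_force: [0.0, -1.3, -1.3]
gripper_width: 0.845
gripper_force: 0.4
```

Emit:
carry_out([
  [72,1,0,0,0,0,0],
  [72,1,0,0,0,0,0],
  [72,0,0,0,0,0,0],
])

```text
t: 13.75
tool_pos: [0.5443, 0.0867, 0.0041]
tool_rot: [-3.141, 0.003, 1.598]
ft_force: [-1.5, -11.5, 0.8]
gripper_width: 0.842
gripper_force: 5.8
```

Emit:
carry_out([
  [72,1,0,0,0,0,0],
  [72,0,0,0,0,0,0],
  [72,0,0,0,0,0,0],
])

```text
t: 14.05
tool_pos: [0.5443, 0.0868, 0.0041]
tool_rot: [-3.141, 0.005, 1.597]
ft_force: [-1.7, -18.1, 1.8]
gripper_width: 0.845
gripper_force: 9.2
```

Emit:
carry_out([
  [72,-10,0,0,0,0,0],
  [72,-30,0,0,0,0,0],
  [72,0,0,-40,0,0,0],
  [60,0,0,-50,0,0,0],
  [40,0,0,-50,0,0,0],
  [40,0,0,-20,0,0,0],
  [40,0,0,0,0,0,0],
])

```text
t: 14.75
tool_pos: [0.5471, 0.0489, 0.1672]
tool_rot: [3.136, -0.0, 1.599]
ft_force: [0.4, 0.0, -1.5]
gripper_width: 0.466
gripper_force: 0.0
```

```bash
python3 - <<'E'
from h import *
h=here(); print(h)
c=cap('wrist','w6.png')
th=2.24; pg=[-4-66*np.sin(th),66-66*np.cos(th)]
print('pegpix',proj(c,[*j2w(pg),.07]),'seat edge',proj(c,[[*j2w(p),.02] for p in((10,55),(10,-55))]),'lips',proj(c,[[*j2w(p),.029] for p in((30,47),(30,-47))]))
p=j2w(pg); rows(lin(h,(*p,.165,91.6),3)); print(p)
E
```

```text
(np.float64(0.5471038745859816), np.float64(0.04891899234123818), np.float64(0.16721365495528467), np.float64(91.60526612492359))
pegpix [[166.71404759 227.14368403]] seat edge [[246.96324309 128.10688787]
 [384.67749746 127.98452634]] lips [[253.94094452 102.22159601]
 [377.58372647 102.1604133 ]]
[-5.7, -35.4, -1.5, 0.1, -0.0, -0.0] 
[-5.6, -36.3, 0.7, 0.0, -0.0, 0.0] 
[-5.6, -36.3, 0.7, 0.0, -0.0, 0.0] 
[0.43875488 0.02907084]
```

View pics/w6.png

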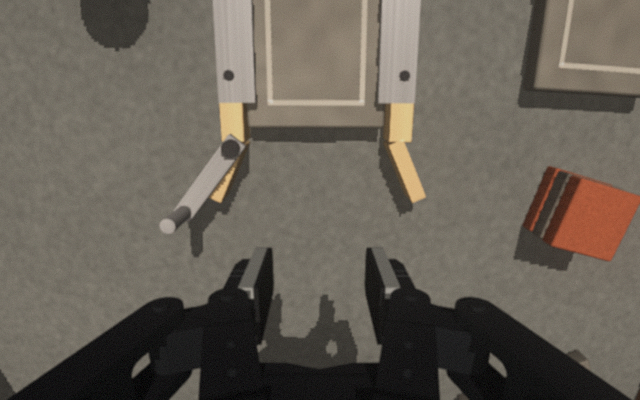

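The slab is home and square: its edge is at row 127 and the model gives 128. The peg is at (168,226), as predicted. Next is closing the keeper.

Emit:
carry_out([
  [40,-5.7,-36,0,0,0,0],
  [40,-5.6,-36,0,0,0,0],
  [40,-5.6,-36,0,0,0,0],
  [40,0,0,40,0,0,0],
  [40,0,0,45,0,0,0],
  [40,0,0,36,0,0,0],
  [40,0,0,0,0,0,0],
])

```text
t: 15.5
tool_pos: [0.4344, 0.0295, 0.0391]
tool_rot: [-3.133, -0.002, 1.599]
ft_force: [-0.7, -0.4, 0.1]
gripper_width: 0.466
gripper_force: 0.0
```

Emit:
carry_out([
  [5,0,0,0,0,0,0],
  [5,0,0,0,0,0,0],
  [5,0,0,0,0,0,0],
  [5,0,0,0,0,0,0],
], squeeze=25)

```text
t: 15.9
tool_pos: [0.439, 0.0289, 0.0442]
tool_rot: [3.139, 0.0, 1.599]
ft_force: [-0.3, 0.1, 7.6]
gripper_width: 0.13
gripper_force: 25.8
```

```bash
python3 - <<'E'
from h import *
h=here(); j=w2j(h[:2]); d=j-[-4,66]; th=np.arctan2(-d[0],-d[1]); print(h,j,np.hypot(*d),th)
t=np.linspace(th,0,19); p=np.c_[-4-66*np.sin(t),66-66*np.cos(t)]
d=np.diff(p,axis=0); d[:,1]*=-1; print(np.round(d,1).tolist())
E
```

```text
(np.float64(0.4389973894430065), np.float64(0.028944239762539143), np.float64(0.044238815935205816), np.float64(91.60261592304084)) [-55.89817614 106.7049819 ] 65.95692714613344 2.23590533640656
[[-4.6, 6.7], [-3.8, 7.3], [-2.8, 7.7], [-1.9, 8.0], [-0.9, 8.1], [0.1, 8.2], [1.2, 8.1], [2.2, 7.9], [3.1, 7.6], [4.0, 7.1], [4.9, 6.6], [5.7, 5.9], [6.4, 5.2], [6.9, 4.3], [7.4, 3.5], [7.8, 2.5], [8.1, 1.5], [8.2, 0.5]]
```

Emit:
carry_out([
  [5,-4.6,6.7,-3,0,0,0],
  [5,-3.8,7.3,0,0,0,0],
  [5,-2.8,7.7,0,0,0,0],
  [5,-1.9,8,0,0,0,0],
  [5,-0.9,8.1,0,0,0,0],
  [5,0.1,8.2,0,0,0,0],
  [5,1.2,8.1,0,0,0,0],
  [5,2.2,7.9,0,0,0,0],
])

```text
t: 16.7
tool_pos: [0.501, 0.0204, 0.0461]
tool_rot: [-3.141, -0.0, 1.599]
ft_force: [-4.1, 0.2, -3.2]
gripper_width: 0.122
gripper_force: 26.2
```

Emit:
carry_out([
  [5,3.1,7.6,0,0,0,0],
  [5,4,7.1,0,0,0,0],
  [5,4.9,6.6,0,0,0,0],
  [5,5.7,5.9,0,0,0,0],
  [5,6.4,5.2,0,0,0,0],
  [5,6.9,4.3,0,0,0,0],
])

```text
t: 17.3
tool_pos: [0.5366, 0.0528, 0.0461]
tool_rot: [3.141, 0.0, 1.599]
ft_force: [-6.5, 0.6, 0.3]
gripper_width: 0.132
gripper_force: 26.4
```

Emit:
carry_out([
  [5,7.4,3.5,0,0,0,0],
  [5,7.8,2.5,0,0,0,0],
  [5,6,1.5,0,0,0,0],
  [5,5,0.5,0,0,0,0],
  [5,3,0,0,0,0,0],
  [5,2,0,0,0,0,0],
  [5,0,0,0,0,0,0],
])

```text
t: 18.0
tool_pos: [0.5446, 0.0841, 0.0463]
tool_rot: [3.139, -0.0, 1.599]
ft_force: [6.4, 0.6, -5.1]
gripper_width: 0.128
gripper_force: 25.9
```

```bash
python3 - <<'E'
from h import *
h=here(); j=w2j(h[:2]); d=j-[-4,66]; th=np.arctan2(-d[0],-d[1]); print(h,j,np.hypot(*d),th)
E
```

```text
(np.float64(0.5445874244373413), np.float64(0.0840608022329922), np.float64(0.046324861324908505), np.float64(91.60321225115673)) [-3.7513496  -0.38282987] 66.38329555242805 -0.003745686023633632
```

Emit:
carry_out([
  [5,1,0,0,0,0,0],
  [5,1,0,0,0,0,0],
  [5,1,0,0,0,0,0],
  [5,0,0,0,0,0,0],
])

```text
t: 18.4
tool_pos: [0.5447, 0.0868, 0.0463]
tool_rot: [3.139, -0.0, 1.599]
ft_force: [7.2, -1.3, -5.9]
gripper_width: 0.126
gripper_force: 25.8
```

Emit:
carry_out([
  [40,0,0,0,0,0,0],
  [40,0,0,0,0,0,0],
  [40,0,0,-30,0,0,0],
  [40,0,0,-50,0,0,0],
  [40,-30,0,-30,0,0,0],
  [40,-30,0,0,0,0,0],
  [40,0,0,0,0,0,0],
])

```text
t: 19.1
tool_pos: [0.5454, 0.0243, 0.1571]
tool_rot: [3.14, 0.001, 1.596]
ft_force: [0.1, 0.2, -0.2]
gripper_width: 0.468
gripper_force: 0.0
```

```bash
python3 - <<'E'
from h import *
print(here(),manip.get_obs()['t'])
c=cap('wrist','w7.png')
for n,p,z in (('pin',(-4,66),.036),('peg0',(-4,0),.07),('peg.1',(-10.6,0.3),.07),('seatL',(10,55),.02),('seatR',(10,-55),.02)):
    print(n,np.round(proj(c,[*j2w(p),z])[0],1))
E
```

```text
(np.float64(0.5454327479531537), np.float64(0.024331430777633382), np.float64(0.1571157700095867), np.float64(91.46106354407782)) 19.1
pin [227.9 116. ]
peg0 [319.8 117.5]
peg.1 [319.3 128.2]
seatL [246.4  96.1]
seatR [392.2  95.7]
```

View pics/w7.png

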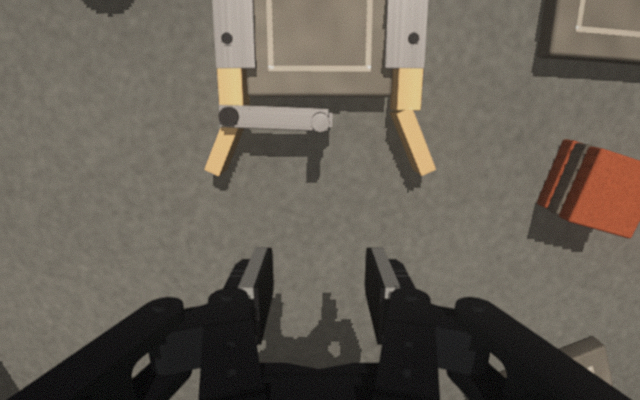

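The keeper is nearly shut: the peg is at (320,121), which is about 0.03 rad, and the slab is still home. I'll nudge it against its stop with closed fingers.

Emit:
carry_out([
  [0,0,0,40,0,0,0],
  [0,0,0,45,0,0,0],
  [0,0,0,24,0,0,0],
  [0,15,0,0,0,0,0],
  [0,12,0,0,0,0,0],
  [0,6,0,0,0,0,0],
  [0,4,0,0,0,0,0],
  [0,2,0,0,0,0,0],
])

```text
t: 19.95
tool_pos: [0.5444, 0.0662, 0.048]
tool_rot: [3.14, 0.0, 1.599]
ft_force: [-0.1, -0.9, 1.0]
gripper_width: 0.005
gripper_force: 0.4
```

Emit:
carry_out([
  [0,1,0,0,0,0,0],
  [0,1,0,0,0,0,0],
  [0,1,0,0,0,0,0],
  [0,0,0,0,0,0,0],
])

```text
t: 20.35
tool_pos: [0.5442, 0.067, 0.0476]
tool_rot: [3.141, 0.003, 1.597]
ft_force: [0.3, -11.9, 5.9]
gripper_width: -0.006
gripper_force: 6.1
```

Emit:
carry_out([
  [0,-10,0,0,0,0,0],
  [0,-30,0,0,0,0,0],
  [0,0,0,-40,0,0,0],
  [0,0,0,-50,0,0,0],
  [0,0,0,0,0,0,0],
  [0,0,0,0,0,0,0],
])

```text
t: 20.95
tool_pos: [0.5453, 0.0282, 0.1379]
tool_rot: [3.14, -0.0, 1.598]
ft_force: [0.1, -0.6, -0.6]
gripper_width: -0.0
gripper_force: 0.0
```

```bash
python3 - <<'E'
from h import *
print(manip.hand_in())
E
```

```text
the job is handed in; nothing more can be done
None
```

I handed the job in at about 21 s with the slab pushed home against the end stop and the keeper swung shut against its stop; the bystanders were left alone, and the hand-in returned no verdict.

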